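# Hold the curing unit's sprung cover ajar at the mark

### The arm

A 6-joint arm with a two-finger parallel gripper is mounted at the origin on the work surface. World frame = base frame: x ahead of the robot, y to its left, z up, the work surface at z = 0. Lengths are in m, angles in rad, forces in N, time in s.
With the tool pointing down it reaches from about 0.275 to 0.825 m from the base axis. Payload 5.2 kg.
Tool frame: the origin (TCP) lies between the finger pads; the fingertips stand bot.nose_length ahead of it and the grasp point (between the pads) lies 6 mm ahead of it (bot.nose_length is the distance from the TCP to the fingertips, in m); z points along the fingers, y is the line along which they close (so a half turn about z gives the same grasp; the last joint's range is limited). The gripper opens to 93 mm and grips with 3 to 60 N. Pads are 15 mm wide; open, the fingers measure 128 mm over their backs; the gripper's body (75 mm by 188 mm) begins 65 mm behind the grasp point.
Start: joints at [-1.396, 0.259, 1.535, -0, 1.348, -0.203], TCP at [0.203, -0.511, 0.21] pointing down, gripper open.
Joint ranges: [-3.14, 3.14], [-0.91, 2.08], [0.19, 2.58], [-1.22, 4.36], [0.22, 2.71], [-3.12, 3.12]. Speed limits (rad/s): [2.57, 2.57, 3.14, 3.14, 3.14, 3.14].

### API

Orientations are given as a rotation vector (axis times angle).
In Python, from station import bot gives the robot as it stands.
- The arm moves only by the shell command python3 -m creep 'ROWS' [OPENING] [FORCE]. ROWS is JSON, a list that holds one entry, the list of rows, each a list of 4 numbers: the shift along the tool's x, y, z in m, then the turn about the tool's z in rad. In form: [[[x, y, z, roll], ...]]. A call has 1 to 8 rows; each row shifts and turns the commanded pose from where the row before left it, along the tool's axes as they then stand; what a row does not reach is not made up. A row lasts 1/10 s, in which the tool goes at most 50 mm and 8.59 degrees, less where a joint would pass 70% of its speed; a pose out of reach is approached as far as the arm can. A call is refused whole if a number of a shift passes 0.05 or a number of a turn 0.15, either way. A call with a gripper value outside its range is refused whole. OPENING is the finger opening in m, from 0 to 0.093, set as the call begins (- or left out, the last holds). The fingers move at their own pace and stop on an object; FORCE is the grip in N (left out, the last holds). Time passes only in rows, so rows that do not move let the fingers close. It gives the time, the measured TCP pose, the force, the opening and the grip force at its end, in the units of the state.
- bot.get_obs(): the state, without advancing time (a new reading comes with each control period).
- bot.snapshot(name): name is "scene" or "top"; returns a dict with "pixels" (480x640x3 uint8, blue, green, red), "camera_matrix" (3x3 intrinsics, pixels), "world_from_camera" (4x4, takes a point from camera to world coordinates). Camera axes: x right, y down, z forward; pixel columns grow to the right and rows downward; lengths in m; the calibration is good to about 2 mm. A picture is of the moment at which its call begins. There is no depth.
- bot.finish_job(): hands the job in; it is judged then, once.
The state is a dict: "t": time; "joint_pos": joint angles; "qvel": joint speeds; "effort": joint torques, N m; "tool_pos": TCP position; "ee_rot": TCP orientation; "contact_force": force on the tool from outside, world axes, zero at the start; "ft_torque": the same for the moment, N m; "finger_gap": finger opening in m; "grasp_force": force on a finger pad.
Only numpy, scipy, OpenCV 4.12 (cv2) and the standard library are available. Lean on these libraries where they do the work, as an engineer would, in place of code of your own. Each camera call takes 0.05 s, during which the arm holds its last target. There are 200 camera calls.

### The job

The sprung cover of the light-curing unit has to be held ajar so that the cast inside can be looked at. Flip the orange cam lever all the way over, away from you, to draw the bolt; then lift the cover by its steel bar until its yellow pointer lines up with the red marker on the quadrant, and finish while still holding it there, steady, in the gripper: do not let go. Leave the red marker where it is set and do not disturb the other things on the bench.

Things in the scene. Friction and masses are not known exactly. Their poses are not given: they have to be found in the camera images.
- unit: Light-curing unit: grey box fixed to the bench, 220 mm deep (x) x 240 wide (y) x 100 tall, blue display in front. Origin: centre of its underside; x points from its front (robot side) to its back, y to its left, z up. A black latch housing stands on its right side (y -121 to -187 mm), a white quadrant (curved scale, 130 to 150 mm from the hinge line, up to 225 mm high) on its left (y +140 mm).
- cover (a joint): Angle of the cover, rad: 0 shut, grows as its front rises, stop at 1.2. White frame with amber window, 210 x 240 x 12 mm, about 0.5 kg, hinged along its back edge. A spring always pushes it shut (about 1.0 N m when shut, 1.6 N m more per rad); with its weight 5 to 11 N at the bar. Let go, it falls shut.
- cover_bar (a point): Middle of the cover's grip bar: round, steel, 12 mm thick, parallel to the unit's y, 118 mm clear between its two arms, 55 mm in front of the cover's front edge, free above, below and in front; 265 mm from the hinge line, 108 mm above the bench when shut. Its axes turn with the cover.
- cover_hinge (a point): Middle of the cover's hinge line, 105 mm behind the unit's centre, 102 mm above the bench; the cover turns about the unit's y axis through it. The bar's middle lies 265 mm in front of it and 6 mm above it when the cover is shut. Does not move when the cover turns.
- pointer (a point): Tip of the yellow pointer on the left edge of the cover, 175 mm from the hinge line; it moves with the cover along the inside of the quadrant. Its axes turn with the cover.
- marker (a joint): Angle in rad of the red marker on the quadrant, about the same hinge line and on the same scale as cover: the pointer lines up with the marker when cover equals this. Between 0.35 and 0.75; it stays where it is set (stiff), must not be moved.
- marker_tip (a point): Tip of the red marker clip on the quadrant's rim, 175 mm from the hinge line, 24 mm to the left of the pointer's tip when they line up; the clip is 30 mm wide. Its axes turn with the marker.
- lever (a joint): Angle of the orange cam lever, rad: 0 = leaning 0.7 rad from upright towards the robot (cover bolted), 1.4 = its stop, leaning 0.7 rad away (bolt drawn). Turns about the unit's y axis, needs about 2 N at its tip, stays where it is left. It draws a small steel bolt sideways off a tab at the cover's right edge; until about 1.0 the bolt blocks the cover.
- lever_tip (a point): Centre of the ball (22 mm) at the end of the orange lever, 80 mm from its pivot; the shaft is 12 mm thick. Free in front, behind and above.
- lever_pivot (a point): Pivot of the lever, on top of the latch housing: 45 mm in front of the unit's centre, 174.5 mm to its right, 118 mm above the bench.
- cast: Bystander, to be left alone: plaster dental cast with a row of small white teeth on top, about 65 x 70 x 33 mm. Origin: centre of its underside.
- muffle: Bystander, to be left alone: white plaster cylinder, 68 mm across the foot, 50 mm tall. Origin: centre of its underside.
- spatula: Bystander, to be left alone: mixing spatula lying flat, 170 mm long along its x. Origin: underside of the spatula, near its middle.
- jar: Bystander, to be left alone: white jar with a blue cap, 60 mm across, 70 mm tall. Origin: centre of its underside.
- mug: Bystander, to be left alone: blue mug, 76 mm across, 90 mm tall. Origin: centre of its underside.
- tray: Bystander, to be left alone: green open tray, 100 x 130 x 30 mm. Origin: centre of its underside.
- burs: Bystander, to be left alone: aluminium bur block, 50 x 80 x 25 mm, with four small upright burs, 51 mm tall in all. Origin: centre of its underside.

How it is judged:
On the way, in this order (a step that is already met when the one before it is completed fails the run):
1. the cam lever is flipped over (joint above 1.2) with the cover still shut (value of joint lever above 1.2 rad and value of joint cover below 0.1 rad), for 0.2 s.
2. the cover is held by the gripper with its pointer at the red marker (angle between the x axis of pointer and the x axis of marker_tip, either way round below 0.07 rad and contact force between the fingers and cover above 3 N), for 0.3 s.
At the end, for the whole second after the job is handed in: The cover stands still (below 0.05 rad/s) within 0.07 rad of the red marker, held by the fingers (more than 3 N between fingers and cover); the lever is still flipped over (above 1.2 rad), the marker is within 10 mm of where it was set and every bystander within 30 mm of where it stood (all of step 2 and velocity of joint cover between -0.05 and 0.05 rad/s and value of joint lever above 1.2 rad and distance of marker_tip from where it was at the start of the episode below 0.01 m and distance of each of cast, muffle, spatula, jar, mug, tray, burs from where it was at the start of the episode below 0.03 m); the arm keeps its last pose, push and grip.
It fails at once if the red marker is moved (more than 10 mm) (distance of marker_tip from where it was at the start of the episode above 0.01 m).
It fails at once if a bystander is disturbed (moved more than 30 mm) (distance of any of cast, muffle, spatula, jar, mug, tray, burs from where it was at the start of the episode above 0.03 m).
It also fails if it takes over 54 s, if anything falls off the work surface, if the arm or the gripper's body presses on something with over 40 N, if the wrist force passes 120 N, or if a joint passes its speed limit or range.

## Working session

There is one attempt and no reset: what is moved stays moved. The work goes in short steps, Python scripts to look and compute and a shell command to move; the robot and the scene stay as the last step left them, time stands still between calls to the robot, and variables do not carry over. Pictures are saved under pics/ and viewed, at most 10 in all, crops included, and the job is handed in when it is done.

```bash
mkdir -p pics; ls; python3 - <<'E'
from station import bot
import cv2,numpy as np,pickle
d={}
for n in("scene","top"):
    s=bot.snapshot(n);d[n]=s;cv2.imwrite(f"pics/{n}0.png",s["pixels"]);print(n,s["camera_matrix"].tolist(),np.round(s["world_from_camera"],4).tolist())
pickle.dump(d,open("d0.pkl","wb"))
print(bot.nose_length,bot.get_obs())
E
```

```text
pics
scene [[472.74690067483266, 0.0, 323.4005817014426], [0.0, 472.74690067483266, 241.55458041233337], [0.0, 0.0, 1.0]] [[0.6079, 0.6714, -0.4238, 1.2185], [0.794, -0.5101, 0.3307, -0.4979], [0.0058, -0.5376, -0.8432, 1.3563], [0.0, 0.0, 0.0, 1.0]]
top [[520.7642782240259, 0.0, 314.9354847183992], [0.0, 520.7642782240259, 237.72397210697503], [0.0, 0.0, 1.0]] [[0.0039, -0.9952, 0.0979, 0.4336], [-0.9999, -0.003, 0.0101, -0.0065], [-0.0097, -0.098, -0.9951, 1.7277], [0.0, 0.0, 0.0, 1.0]]
0.025 {'t': 0.1, 'joint_pos': array([-1.39579008e+00,  2.59268958e-01,  1.53598863e+00, -2.48359488e-05,
        1.34801131e+00, -2.02788815e-01]), 'qvel': array([-0.00140639, -0.0021275 , -0.00193822, -0.00026923,  0.0006697 ,
       -0.00106537]), 'effort': array([ 1.86124329e-03, -4.38210726e+01, -2.84642011e+01,  7.21254596e-02,
        3.62226390e-02, -5.29464012e-05]), 'tool_pos': array([ 0.20280567, -0.51068187,  0.20889547]), 'ee_rot': array([-3.08406131e+00, -5.89609875e-01,  1.46120097e-06]), 'contact_force': array([0.49757058, 0.10466567, 0.32244876]), 'ft_torque': array([-0.0229609 ,  0.01584594, -0.02495425]), 'grasp_force': 0.0, 'finger_gap': 0.09282355542729336}
```

View pics/scene0.png

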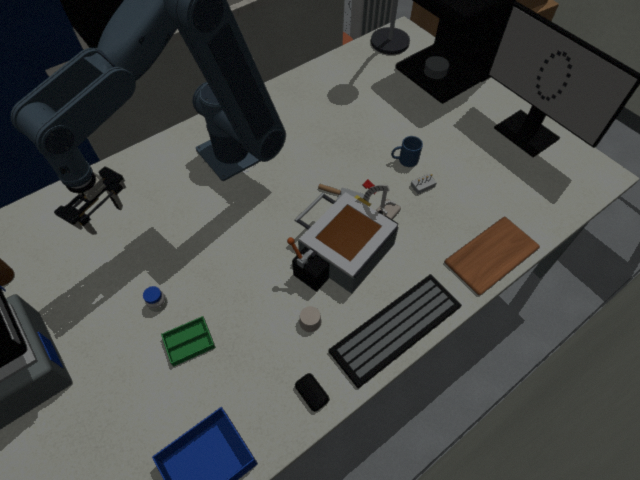

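View pics/top0.png

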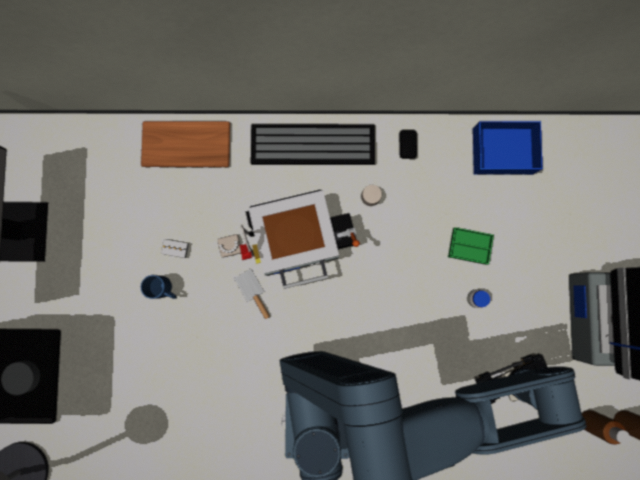

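The scene picture shows the unit near (345,235), the orange lever near (295,243) and the red marker near (368,184). In the top picture the unit is near (295,232), the bar near (310,280), the lever ball near (356,240) and the red marker near (246,252). I'll enlarge both.

```bash
python3 - <<'E'
import cv2,numpy as np,pickle
d=pickle.load(open("d0.pkl","rb"))
a=d["top"]["pixels"][180:300,230:390];b=d["scene"]["pixels"][170:300,280:410]
f=lambda i,k:cv2.resize(i,None,fx=k,fy=k,interpolation=cv2.INTER_CUBIC)
cv2.imwrite("pics/top_z.png",cv2.convertScaleAbs(f(a,5),alpha=1.3));cv2.imwrite("pics/scene_z.png",cv2.convertScaleAbs(f(b,4.6),alpha=1.3))
E
```

```text
(no output)
```

View pics/top_z.png

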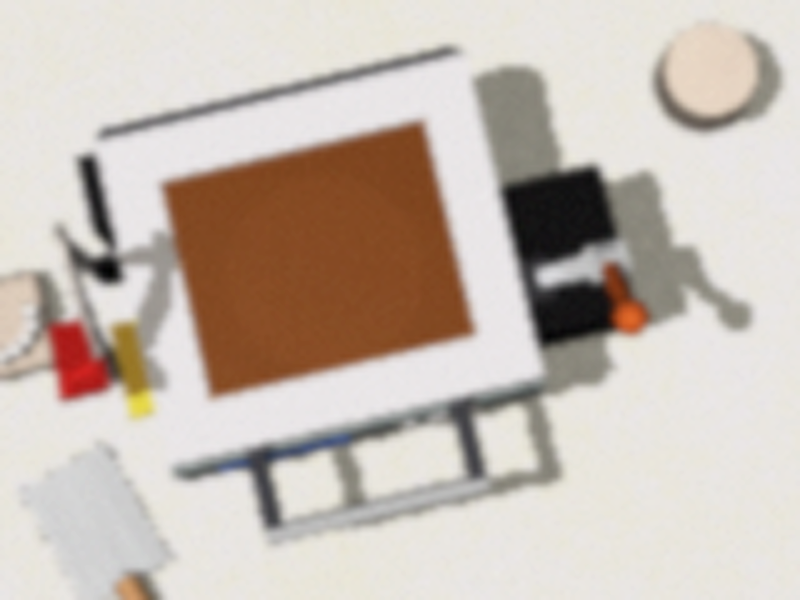

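View pics/scene_z.png

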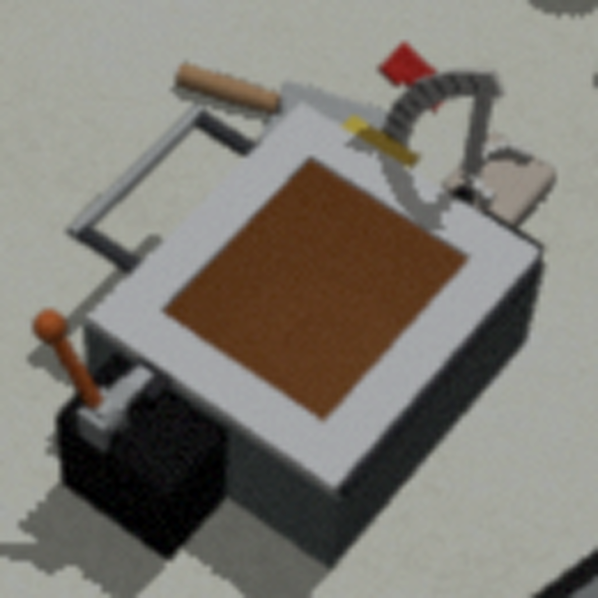

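Top enlargement (5x): cover corners at (98,138), (460,58), (543,385) and (178,468). The bar runs (270,537)–(490,485), the ball is at (630,316), the pointer tip at (142,404) and the red clip's outer edge at about (85,395).
Scene enlargement (4.6x): the ball is at (50,325), the bar runs (72,232)–(200,112), and the marker's outer edge centre is at about (392,55). The next step is a model fit.

```bash
cat > fit.py <<'E'
import cv2,numpy as np,pickle
from scipy.optimize import least_squares
d=pickle.load(open("d0.pkl","rb"))
def proj(n,P):
    s=d[n];T=np.linalg.inv(s["world_from_camera"]);q=(T[:3,:3]@np.asarray(P).T).T+T[:3,3];q=q@s["camera_matrix"].T
    return q[:,:2]/q[:,2:]
def model(p):
    x,y,w,m,py=p
    U=np.array([(.105,.12,.114),(.105,-.12,.114),(-.105,-.12,.114),(-.105,.12,.114),(-.16,0,.108),(-.0965,-.1745,.1792),(-.07,py,.108),
      (.105-.175*np.cos(m),py+.024,.102+.175*np.sin(m))])
    c,s=np.cos(w),np.sin(w)
    return U@np.array([[c,-s,0],[s,c,0],[0,0,1]]).T+[x,y,0]
z={"top":(5,(230,180),[(98,138),(460,58),(543,385),(178,468),(380,511),(630,316),(142,410),(85,394)]),
"scene":(4.6,(280,170),[(540,250),(335,490),(90,318),(300,103),(136,172),(50,325),(348,124),(392,55)])}
pix={n:(np.array(v[2])+.5)/v[0]-.5+np.array(v[1]) for n,v in z.items()}
r=lambda p:np.concatenate([(proj(n,model(p))-pix[n]).ravel() for n in pix])
f=least_squares(r,[.45,.03,0.,.5,.12],loss="soft_l1");p=f.x
if __name__=="__main__":
    print(p.round(4));print(r(p).reshape(2,8,2).round(1).tolist());print(model(p).round(3).tolist())
E
python3 fit.py
```

```text
[0.6126 0.0769 0.2437 0.4294 0.1292]
[[[-0.8, 0.8], [1.2, -1.3], [0.8, -1.9], [-1.5, -0.0], [0.0, -0.5], [1.2, 3.4], [0.5, 1.4], [0.2, 0.2]], [[0.8, 0.2], [0.5, -0.3], [-0.1, -0.0], [0.6, -0.3], [0.7, -0.0], [-1.9, 0.1], [0.1, -0.2], [0.2, -0.2]]]
[[0.686, 0.219, 0.114], [0.743, -0.014, 0.114], [0.54, -0.065, 0.114], [0.482, 0.168, 0.114], [0.457, 0.038, 0.108], [0.561, -0.116, 0.179], [0.513, 0.185, 0.108], [0.523, 0.213, 0.175]]
```

```bash
python3 - <<'E'
from fit import *
import fit
def tri(a,b):
    P=[d[n]["camera_matrix"]@np.linalg.inv(d[n]["world_from_camera"])[:3] for n in("top","scene")]
    X=cv2.triangulatePoints(*P,a.reshape(2,1),b.reshape(2,1));return (X[:3]/X[3]).ravel()
# orange centroid
for n,(v,off) in {"top":((300,330),(330,230)),}.items(): pass
for i,nm in enumerate(["bl","br","fr","fl","bar","ball","ptr","mk"]):
    X=tri(pix["top"][i],pix["scene"][i]);print(nm,X.round(4))
keep=np.r_[0:10,12:16,16:26,28:32]
f2=least_squares(lambda q:r(q)[keep],p,loss="soft_l1");print(f2.x.round(4),r(f2.x).reshape(2,8,2).round(1).tolist())
J=f2.jac;print(np.sqrt(np.diag(np.linalg.inv(J.T@J))).round(4))
x,y,w,m,py=f2.x;c,s=np.cos(w),np.sin(w)
for th in (-.1,0,.1,.2,.7,1.4):
    u=np.array([-.045-.08*np.sin(.7-th),-.1745,.118+.08*np.cos(.7-th)])
    P=[x+c*u[0]-s*u[1],y+s*u[0]+c*u[1],u[2]];print(th,np.round(P,3),proj("top",[P])-pix["top"][5],proj("scene",[P])-pix["scene"][5])
E
```

```text
bl [0.6865 0.2148 0.1199]
br [ 0.7405 -0.0114  0.1048]
fr [ 0.5347 -0.0623  0.1052]
fl [0.482  0.1639 0.1157]
bar [0.4553 0.0378 0.1062]
ball [ 0.5698 -0.1126  0.1877]
ptr [0.5165 0.1851 0.1105]
mk [0.5233 0.2127 0.1742]
[0.6119 0.0759 0.2379 0.4298 0.1296] [[[-0.3, 0.7], [1.7, -0.9], [0.9, -1.4], [-1.4, 0.0], [0.0, -0.2], [1.4, 4.0], [0.5, 1.4], [0.2, 0.2]], [[0.5, 0.4], [-0.2, -0.3], [-0.5, -0.3], [0.5, -0.3], [0.6, -0.2], [-2.5, -0.2], [0.1, -0.3], [0.2, -0.2]]]
[0.0011 0.0013 0.0075 0.0283 0.0024]
-0.1 [ 0.553 -0.118  0.174] [[1.78436781 6.04983128]] [[-3.88640672 -0.28865806]]
0 [ 0.559 -0.116  0.179] [[1.4441793 4.005553 ]] [[-2.50914257 -0.23371029]]
0.1 [ 0.565 -0.115  0.184] [[1.04593035 1.79794775]] [[-0.9756757   0.02683425]]
0.2 [ 0.572 -0.113  0.188] [[ 0.59366871 -0.5492593 ]] [[0.69942187 0.492897  ]]
0.7 [ 0.609 -0.104  0.198] [[ -2.28735006 -13.42121127]] [[10.55432755  5.72786272]]
1.4 [ 0.659 -0.092  0.179] [[ -6.79238844 -29.30713574]] [[24.39188804 18.74829272]]
```

Lever starts near 0.18 rad and the marker is near 0.43 rad. Next I close the fingers, align the tool with the unit's yaw (0.238) and go round in front of the lever.

```bash
cat > st.py <<'E'
from station import bot
import numpy as np
from scipy.spatial.transform import Rotation as R
o=bot.get_obs();x,y,w=.6119,.0759,.238
c,s=np.cos(w),np.sin(w);p=o["tool_pos"];d=p[:2]-[x,y]
M=R.from_rotvec(o["ee_rot"]).as_matrix()
print("t",round(o["t"],2),"unit",np.round([c*d[0]+s*d[1],-s*d[0]+c*d[1],p[2]],4),"toolx yaw-w",round(np.arctan2(M[1,0],M[0,0])-w,3),"down",M[2,2].round(3),"F",o["contact_force"].round(1),"gap",round(o["finger_gap"],4),"grip",round(o["grasp_force"],1),"q",o["joint_pos"].round(2))
E
python3 -m creep '[[[0.02,-0.015,0,0.14],[0.03,-0.023,0,0],[0.03,-0.023,0,0],[0.03,-0.023,0,0],[0.03,-0.023,0,0],[0.03,-0.023,0,0],[0.03,-0.023,0,0],[0.03,-0.023,0,0]]]' 0 20; python3 st.py
```

```text
t: 0.9
tool_pos: [0.3827, -0.2824, 0.2094]
ee_rot: [-3.119, -0.372, 0.0]
contact_force: [-0.1, -1.2, 0.4]
finger_gap: 0.0337
grasp_force: 0.0
t 0.9 unit [-0.3072 -0.2942  0.2094] toolx yaw-w -0.0 down -1.0 F [-0.1 -1.2  0.4] gap 0.0337 grip 0.0 q [-0.87  0.12  1.7   0.    1.31  0.46]
```

```bash
python3 -m creep '[[[0.025,-0.02,0,0],[0.025,-0.02,0,0],[0.025,-0.02,0,0],[0.025,-0.02,0.005,0],[0.025,-0.02,0.005,0],[0.025,-0.02,0.005,0],[0.01,0,0.004,0],[0,0,0,0]]]'; python3 st.py
python3 - <<'E'
from station import bot
import cv2
for n,(r,c,k) in {"top":((180,300),(230,390),3),"scene":((150,310),(250,410),3)}.items():
    s=bot.snapshot(n)["pixels"];cv2.imwrite(f"/tmp/{n}.png",cv2.resize(s[r[0]:r[1],c[0]:c[1]],None,fx=k,fy=k,interpolation=2))
a,b=cv2.imread("/tmp/top.png")[:,:400],cv2.imread("/tmp/scene.png")[:,:400]
a=cv2.imread("/tmp/top.png")[:360,80:480];cv2.imwrite("pics/pre.png",cv2.hconcat([a,b[:360]]))
E
```

```text
t: 1.7
tool_pos: [0.5097, -0.1291, 0.1897]
ee_rot: [-3.118, -0.376, 0.002]
contact_force: [-1.6, -0.3, -0.1]
finger_gap: 0.0007
grasp_force: 0.0
t 1.7 unit [-0.1476 -0.1751  0.1897] toolx yaw-w 0.002 down -1.0 F [-1.6 -0.3 -0.1] gap 0.0007 grip 0.0 q [-0.46  0.23  1.62 -0.    1.29  0.87]
```

View pics/pre.png

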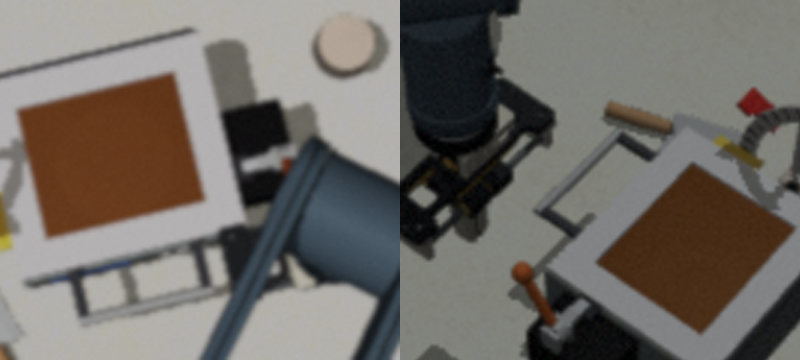

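The fingers stand in front of the ball, which is at (522,270) in the right half, with nothing in between. I push forward along the unit's x.

```bash
python3 -m creep '[[[0.015,0,0,0],[0.015,0,0,0],[0.013,0,0,0],[0.013,0,0,0],[0.013,0,0,0],[0.013,0,0,0],[0.013,0,0,0],[0.01,0,0,0]]]'; python3 st.py
```

```text
t: 2.6
tool_pos: [0.6124, -0.1048, 0.1905]
ee_rot: [-3.119, -0.373, 0.0]
contact_force: [-0.2, -0.0, -0.2]
finger_gap: 0.0005
grasp_force: 0.0
t 2.6 unit [-0.0421 -0.1757  0.1905] toolx yaw-w -0.0 down -1.0 F [-0.2 -0.  -0.2] gap 0.0005 grip 0.0 q [-0.35  0.4   1.38  0.    1.36  0.98]
```

```bash
python3 -m creep '[[[0.008,0,0,0],[0.006,0,0,0],[0.004,0,0,0],[0,0,0,0]]]'; python3 st.py
```

```text
t: 3.0
tool_pos: [0.6292, -0.1006, 0.1905]
ee_rot: [-3.119, -0.373, 0.0]
contact_force: [-0.2, 0.4, -0.1]
finger_gap: 0.0004
grasp_force: 0.0
t 3.0 unit [-0.0248 -0.1756  0.1905] toolx yaw-w -0.0 down -1.0 F [-0.2  0.4 -0.1] gap 0.0004 grip 0.0 q [-0.33  0.43  1.34 -0.    1.38  1.  ]
```

```bash
python3 -m creep '[[[0.004,0,0,0],[0.004,0,0,0],[0.003,0,0,0]]]'; python3 st.py
```

```text
t: 3.3
tool_pos: [0.6398, -0.0981, 0.1908]
ee_rot: [3.119, 0.372, 0.0]
contact_force: [-0.1, -0.3, -0.2]
finger_gap: 0.0006
grasp_force: 0.0
t 3.3 unit [-0.0139 -0.1756  0.1908] toolx yaw-w -0.0 down -1.0 F [-0.1 -0.3 -0.2] gap 0.0006 grip 0.0 q [-0.32  0.45  1.31  0.    1.39  1.01]
```

```bash
python3 - <<'E'
from station import bot
import cv2
s=bot.snapshot("scene")["pixels"][170:300,260:410];cv2.imwrite("pics/push.png",cv2.convertScaleAbs(cv2.resize(s,None,fx=4,fy=4,interpolation=2),alpha=1.4))
E
```

```text
(no output)
```

View pics/push.png

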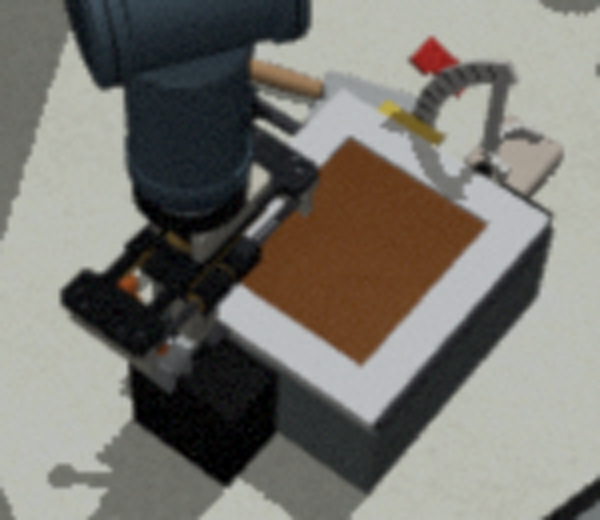

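The ball is still at about (130,283) in this crop and its shadow hasn't moved, so the lever hasn't moved even though the fingers passed. I need to work out where the fingers really are.

```bash
python3 st.py; python3 - <<'E'
from fit import *
from station import bot
o=bot.get_obs();p=o["tool_pos"]
for dz in(.05,0,-.025):
    q=proj("scene",[p+[0,0,dz]]);t=proj("top",[p+[0,0,dz]]);print(dz,q.round(1),((q-[260,170])*4).round(),t.round(1))
s=bot.snapshot("scene")["pixels"][200:290,260:360];t=bot.snapshot("top")["pixels"][190:280,300:400]
f=lambda i:cv2.convertScaleAbs(cv2.resize(i,(400,360),interpolation=2),alpha=1.8)
cv2.imwrite("pics/miss.png",cv2.hconcat([f(s),f(t)]))
E
```

```text
t 3.35 unit [-0.0135 -0.1757  0.1907] toolx yaw-w -0.0 down -1.0 F [ 0.2 -0.3 -0.5] gap 0.0004 grip 0.0 q [-0.32  0.45  1.31  0.    1.39  1.01]
0.05 [[308.9 244.2]] [[195. 297.]] [[352. 217.]]
0 [[309.2 253.5]] [[197. 334.]] [[351.  219.3]]
-0.025 [[309.4 257.9]] [[198. 352.]] [[350.5 220.4]]
```

View pics/miss.png

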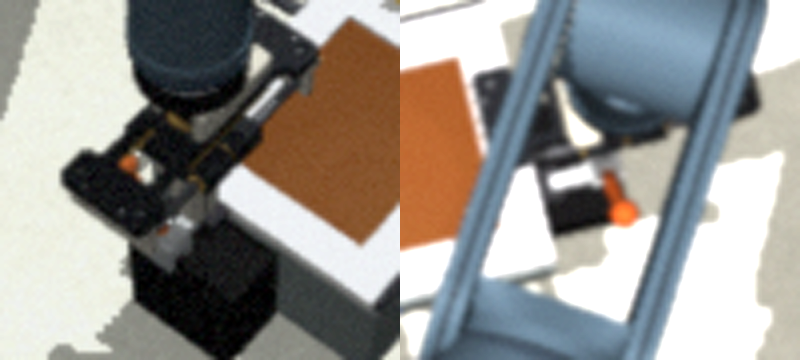

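```bash
python3 - <<'E'
from fit import *
for P in((.5097,-.1291,.1897),):
  for dz in(.06,.03,0,-.025):
    q=proj("scene",[np.array(P)+[0,0,dz]]);print(dz,q.round(1),((q-[250,150])*3+[400,0]).round(),proj("top",[np.array(P)+[0,0,dz]]).round(1), ((proj("top",[np.array(P)+[0,0,dz]])-[230,180])*3-[80,0]).round())
E
```

```text
0.06 [[273.  217.4]] [[469. 202.]] [[363.3 262.2]] [[320. 247.]]
0.03 [[273.9 223.4]] [[472. 220.]] [[362.5 262.7]] [[317. 248.]]
0 [[274.7 229.1]] [[474. 237.]] [[361.7 263.2]] [[315. 250.]]
-0.025 [[275.4 233.8]] [[476. 251.]] [[361.  263.7]] [[313. 251.]]
```

The closed fingertips seem to have ridden just over the ball: in the picture their ends sit near TCP height. I go back above the lever and retry 25 mm lower, watching the force.

```bash
python3 -m creep '[[[0,0,-0.025,0],[0,0,-0.02,0],[-0.03,0,0,0],[-0.03,0,0,0],[-0.03,0,0,0],[-0.03,0,0,0],[-0.016,0,0,0],[0,0,0.02,0]]]'; python3 st.py;  python3 -m creep '[[[0,0,0.02,0],[0,0,0.02,0],[0,0,0.01,0],[0,0,0,0],[0.015,0,0,0],[0.015,0,0,0],[0.01,0,0,0],[0.01,0,0,0]]]'; python3 st.py
```

```text
t: 4.25
tool_pos: [0.5071, -0.1313, 0.2185]
ee_rot: [3.116, 0.37, 0.007]
contact_force: [-0.1, 0.5, -0.6]
finger_gap: 0.0006
grasp_force: 0.0
t 4.25 unit [-0.1507 -0.1766  0.2185] toolx yaw-w -0.001 down -1.0 F [-0.1  0.5 -0.6] gap 0.0006 grip 0.0 q [-0.47  0.2   1.59 -0.    1.35  0.87]
t: 5.05
tool_pos: [0.5561, -0.1184, 0.1665]
ee_rot: [3.119, 0.373, -0.001]
contact_force: [-4.4, -1.0, 2.9]
finger_gap: 0.0007
grasp_force: 2.1
t 5.05 unit [-0.1    -0.1757  0.1665] toolx yaw-w 0.0 down -1.0 F [-4.4 -1.   2.9] gap 0.0007 grip 2.1 q [-0.41  0.32  1.55 -0.    1.26  0.93]
```

Contact now, 4.4 N. I continue the push.

```bash
python3 -m creep '[[[0.01,0,0,0],[0.01,0,0,0],[0.01,0,0,0],[0.01,0,0,0]]]'; python3 st.py|cut -c1-140;  python3 -m creep '[[[0.01,0,0,0],[0.01,0,0,0],[0.01,0,0,0]]]'|grep force; python3 st.py
```

```text
t: 5.45
tool_pos: [0.5957, -0.1087, 0.1656]
ee_rot: [-3.119, -0.373, -0.0]
contact_force: [-2.0, -0.6, 1.8]
finger_gap: 0.0005
grasp_force: 1.0
t 5.45 unit [-0.0592 -0.1756  0.1656] toolx yaw-w -0.0 down -1.0 F [-2.  -0.6  1.8] gap 0.0005 grip 1.0 q [-0.36  0.39  1.46  0.    1.29  0.
contact_force: [-2.0, -0.0, -0.5]
grasp_force: 1.1
t 5.75 unit [-0.0298 -0.1753  0.165 ] toolx yaw-w -0.0 down -1.0 F [-2.  -0.  -0.5] gap 0.0008 grip 1.1 q [-0.34  0.44  1.39 -0.    1.32  1.  ]
```

```bash
python3 -m creep '[[[0.007,0,0,0],[0.005,0,0,0]]]'; python3 st.py|cut -c1-140;  python3 -m creep '[[[0.005,0,0,0],[0.004,0,0,0]]]'|grep force; python3 st.py
cat > ball.py <<'E'
from station import bot
import cv2,numpy as np
for n in("scene","top"):
    s=bot.snapshot(n)["pixels"][190:290,270:400].astype(int)
    m=((s[...,2]>150)&(s[...,1]<110)&(s[...,0]<60)&(s[...,2]>1.9*s[...,1])).astype(np.uint8)
    k,_,st,ce=cv2.connectedComponentsWithStats(m);print(n,[(int(a[4]),(c+[270,190]).round(1).tolist()) for a,c in zip(st[1:],ce[1:])])
E
python3 ball.py
```

```text
t: 5.95
tool_pos: [0.6364, -0.0988, 0.1654]
ee_rot: [-3.119, -0.373, 0.0]
contact_force: [-2.7, -0.8, 0.4]
finger_gap: 0.0003
grasp_force: 0.8
t 5.95 unit [-0.0174 -0.1756  0.1654] toolx yaw-w -0.0 down -1.0 F [-2.7 -0.8  0.4] gap 0.0003 grip 0.8 q [-0.33  0.46  1.36  0.    1.33  1.
contact_force: [-16.4, -5.0, 5.6]
grasp_force: 9.5
t 6.15 unit [-0.0117 -0.1755  0.1654] toolx yaw-w -0.0 down -1.0 F [-16.4  -5.    5.6] gap 0.0004 grip 9.5 q [-0.32  0.47  1.33 -0.    1.34  1.01]
scene []
top []
```

The lever has hit its stop (16 N). I back off, rise, and roll a quarter turn for the bar with the opening set to 50 mm.

```bash
python3 -m creep '[[[-0.02,0,0,0],[-0.02,0,0,0],[0,0,-0.03,0],[0,0,-0.03,0],[0,0,-0.03,0],[-0.02,0,0,0],[-0.03,0,0,0],[-0.03,-0.02,0,0]]]' - >/dev/null; python3 st.py; python3 ball.py; python3 -m creep '[[[0,0,0,-0.145],[0,0,0,-0.145],[0,0,0,-0.145],[0,0,0,-0.145],[0,0,0,-0.145],[0,0,0,-0.145],[0,0,0,-0.145],[0,0,0,-0.145]]]' 0.05 >/dev/null;python3 -m creep '[[[0,0,0,-0.145],[0,0,0,-0.145],[0,0,0,-0.121],[0,0,0,0]]]' >/dev/null; python3 st.py; python3 ball.py
```

```text
t 7.05 unit [-0.129  -0.1574  0.256 ] toolx yaw-w -0.002 down -1.0 F [ 0.7 -0.3  0.1] gap 0.0005 grip 0.0 q [-0.41  0.2   1.5  -0.    1.44  0.92]
scene []
top [(11, [347.8, 213.2])]
t 8.35 unit [-0.1279 -0.1561  0.2562] toolx yaw-w 1.572 down -1.0 F [-1.1  0.   0. ] gap 0.0498 grip 0.0 q [-0.41  0.2   1.49  0.    1.44 -0.65]
scene []
top [(10, [347.8, 213.0])]
```

The top camera puts the ball at (347.8,213), where a fully flipped lever should be. Now over the bar and down.

```bash
python3 -m creep '[[[0.03,-0.007,0,0],[0.03,-0.007,0,0],[0.03,-0.007,0,0],[0.03,-0.007,0,0],[0.03,-0.005,0.01,0],[0.006,0,0.02,0],[0,0,0.02,0],[0,0,0,0]]]' >/dev/null; python3 st.py;  python3 -m creep '[[[0,0,0.02,0],[0,0,0.02,0],[0,0,0.015,0],[0,0,0.01,0],[0,0,0.01,0],[0,0,0.01,0],[0,0,0.008,0],[0,0,0,0]]]' >/dev/null; python3 st.py
python3 - <<'E'
from station import bot
import cv2
s=bot.snapshot("scene")["pixels"][160:270,270:400];t=bot.snapshot("top")["pixels"][190:300,230:360]
f=lambda i:cv2.convertScaleAbs(cv2.resize(i,(400,338),interpolation=2),alpha=1.8)
cv2.imwrite("pics/bar.png",cv2.hconcat([f(s),f(t)]))
E
```

```text
t 9.25 unit [-0.1634  0.0014  0.2037] toolx yaw-w 1.569 down -1.0 F [-0.2 -1.1  1. ] gap 0.05 grip 0.0 q [-0.16  0.09  1.76  0.    1.3  -0.4 ]
t 10.05 unit [-0.1627  0.0006  0.1117] toolx yaw-w 1.571 down -1.0 F [-0.   0.7  0. ] gap 0.0499 grip 0.0 q [-0.16  0.19  1.89 -0.    1.07 -0.4 ]
```

View pics/bar.png

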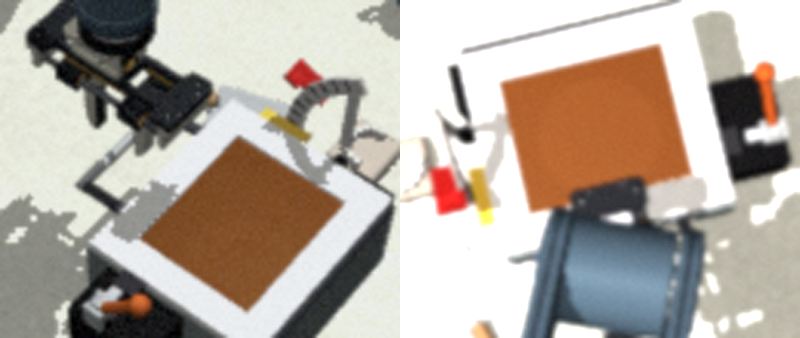

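The lever is flipped (ball at (140,303), left half) and the gripper straddles the bar. I close on it.

```bash
python3 -m creep '[[[0,0,0,0],[0,0,0,0],[0,0,0,0],[0,0,0,0],[0,0,0,0],[0,0,0,0],[0,0,0,0],[0,0,0,0]]]' 0 45 >/dev/null; python3 st.py
```

```text
t 10.95 unit [-0.1621  0.0004  0.1127] toolx yaw-w 1.571 down -1.0 F [ 0.3 -0.6 -1. ] gap 0.0005 grip 0.0 q [-0.16  0.19  1.89  0.    1.07 -0.4 ]
```

The gap is 0, so the fingers closed on air above the bar. With the earlier pass over the ball, this means the real tips sit higher than the reported TCP implies. I probe the bar top (z=0.114) with the closed fingers to find the height offset.

```bash
python3 -m creep '[[[0,0,0.005,0],[0,0,0.004,0],[0,0,0,0]]]' |grep -E "pos|force"; python3 -m creep '[[[0,0,0.005,0],[0,0,0.004,0],[0,0,0,0]]]' |grep -E "pos|force"
```

```text
tool_pos: [0.4544, 0.0381, 0.104]
contact_force: [-1.4, 1.1, 9.2]
grasp_force: 4.5
tool_pos: [0.4545, 0.038, 0.0998]
contact_force: [-18.9, 1.9, 56.4]
grasp_force: 28.8
```

Contact comes at TCP z≈0.105, so the tips are about 10 mm above the reported TCP, roughly 35 mm higher than nominal. I rise, open, and go down to TCP z≈0.083.

```bash
python3 -m creep '[[[0,0,-0.012,0],[0,0,-0.012,0],[0,0,0,0],[0,0,0,0],[0,0,0,0],[0,0,0,0],[0,0,0,0],[0,0,0,0]]]' 0.05 >/dev/null; python3 st.py; python3 -m creep '[[[0,0,0.01,0],[0,0,0.01,0],[0,0,0.005,0],[0,0,0,0]]]' |grep -E "pos|force"; python3 -m creep '[[[0,0,0.008,0],[0,0,0.007,0],[0,0,0,0]]]' |grep -E "pos|force"
```

```text
t 12.35 unit [-0.1623  0.0005  0.1182] toolx yaw-w 1.571 down -1.0 F [-0.  -0.3 -0.3] gap 0.0499 grip 0.0 q [-0.16  0.18  1.88  0.    1.08 -0.4 ]
tool_pos: [0.4532, 0.0382, 0.0924]
contact_force: [-0.0, -0.1, 0.2]
grasp_force: 0.0
tool_pos: [0.4535, 0.0382, 0.0776]
contact_force: [-1.0, -0.7, 0.6]
grasp_force: 0.0
```

```bash
python3 -m creep '[[[0,0,0,0],[0,0,0,0],[0,0,0,0],[0,0,0,0],[0,0,0,0],[0,0,0,0],[0,0,0,0],[0,0,0,0]]]' 0 45 >/dev/null; python3 st.py
```

```text
t 13.85 unit [-0.1597  0.0003  0.0791] toolx yaw-w 1.57 down -1.0 F [ 5.7  3.4 -4.1] gap 0.0108 grip 45.0 q [-0.16  0.23  1.93  0.    0.98 -0.4 ]
```

The bar is gripped: gap 10.8 mm, 45 N. I lift along the arc in stages, with tool y as the unit's +x and z negative as up.

```bash
python3 -m creep '[[[0,0,-0.0066,0],[0,0.0004,-0.0066,0],[0,0.0006,-0.0066,0],[0,0.0009,-0.0066,0],[0,0,0,0]]]' >/dev/null; python3 st.py; python3 -m creep '[[[0,0.001,-0.0066,0],[0,0.001,-0.0065,0],[0,0.0012,-0.0065,0],[0,0.0014,-0.0065,0],[0,0.0016,-0.0064,0],[0,0.0018,-0.0064,0],[0,0.0018,-0.0064,0],[0,0.0019,-0.0064,0]]]'>/dev/null; python3 st.py
```

```text
t 14.35 unit [-0.1579  0.0002  0.1056] toolx yaw-w 1.57 down -1.0 F [ 7.4  2.9 -8.2] gap 0.0105 grip 45.0 q [-0.16  0.2   1.89  0.    1.05 -0.4 ]
t 15.15 unit [-0.1471  0.0003  0.156 ] toolx yaw-w 1.57 down -1.0 F [  9.    1.  -12.7] gap 0.0104 grip 45.0 q [-0.15  0.16  1.8   0.    1.18 -0.39]
```

```bash
python3 -m creep '[[[0,0.0022,-0.0063,0],[0,0.0023,-0.0062,0],[0,0.0024,-0.0062,0],[0,0.0026,-0.0062,0],[0,0.0022,-0.005,0],[0,0.0012,-0.0025,0],[0,0,0,0],[0,0,0,0]]]'>/dev/null; python3 st.py
python3 - <<'E'
from fit import *
from station import bot
s=bot.snapshot("scene")["pixels"];t=bot.snapshot("top")["pixels"]
cv2.imwrite("s1.png",s);cv2.imwrite("t1.png",t)
f=lambda i:cv2.convertScaleAbs(cv2.resize(i,(400,400),interpolation=2),alpha=1.3)
cv2.imwrite("pics/lift.png",cv2.hconcat([f(s[165:225,340:400]),f(t[210:270,225:285])]))
x,y,w=.6119,.0759,.238;c,q=np.cos(w),np.sin(w)
for a in(.38,.43,.48):
  for nm,py in(("ptr",.1296),("mk",.1536)):
    u=np.array([.105-.175*np.cos(a),py,.102+.175*np.sin(a)]);P=[[x+c*u[0]-q*u[1],y+q*u[0]+c*u[1],u[2]]]
    print(a,nm,((proj("scene",P)-[340,165])*6.67).round(),((proj("top",P)-[225,210])*6.67+[400,0]).round())
E
```

```text
t 15.95 unit [-0.1352  0.0004  0.1875] toolx yaw-w 1.571 down -1.0 F [  6.8  -0.3 -12.8] gap 0.0105 grip 45.0 q [-0.14  0.15  1.72  0.    1.26 -0.38]
0.38 ptr [[131. 146.]] [[602. 320.]]
0.38 mk [[160. 116.]] [[550. 333.]]
0.43 ptr [[138. 139.]] [[598. 312.]]
0.43 mk [[167. 109.]] [[546. 324.]]
0.48 ptr [[145. 133.]] [[594. 302.]]
0.48 mk [[175. 103.]] [[541. 315.]]
```

View pics/lift.png

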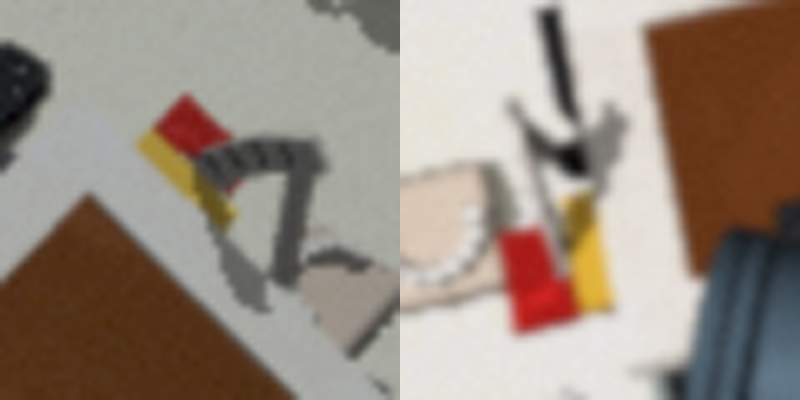

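In both views the pointer tip's edge runs on from the red marker's edge: scene (136,145)–(186,94), top (517,333)–(613,306). The misalignment is about 0.02 rad at most, and the lift height gives about 0.424 rad against the marker's 0.43. I let it settle and hand in.

```bash
python3 -m creep '[[[0,0,0,0],[0,0,0,0],[0,0,0,0],[0,0,0,0],[0,0,0,0]]]'>/dev/null; python3 st.py; python3 -c "
from station import bot
print(bot.finish_job())"
```

```text
t 16.55 unit [-0.1352  0.0004  0.1874] toolx yaw-w 1.571 down -1.0 F [  5.    0.6 -12.5] gap 0.0109 grip 45.0 q [-0.14  0.15  1.72  0.    1.26 -0.38]
the job is handed in; nothing more can be done
None
```

I handed the job in with the lever flipped to its stop and the cover held steady at the red marker (about 0.42 rad against about 0.43, 45 N grip); no verdict came back.

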